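# Shut and bolt the dressing-table organiser

### The job

Shut the jewellery organiser on the dressing table: with the fingertips push the dark mirror-topped cover board along its rails, by its red lip, until it drops into its notches and lies level with the organiser's rim, then push the brass bolt fully across over the board's edge. The board is only to be pushed, never lifted or tipped, and the jar, bangle and other things around are to be left where they are.

Things in the scene. Friction and masses are not known exactly. Their poses are not given: they have to be found in the camera images.
- organiser: Fixed white open MDF box, 133 (x) x 372 (y) mm, rim 57 mm above the table, with two light wooden rails (tops at 45 mm) along its long sides and an 80 mm wide well between. Origin: centre of its underside. Its +y axis is the way to push the board; z up. A shelf with the brass bolt stands outside its -x side (towards the robot) at y = +85 mm. Notches in the rails are 6 mm deep.
- board: Loose dark cover board, 0.4 kg, panel 120 (x) x 170 (y) x 10 mm on four 8 mm feet; side play 1.5 mm each way. Origin: centre of the board at the undersides of its feet; panel at z 8 to 18 mm. Axes as the organiser's. Riding on the rails its origin is 45 mm above the table (panel top 63 mm, 6 mm above the rim); dropped in the notches 39 mm (panel top level with the rim).
- board_lip (a point): Top centre of the red upright lip on the board, 60 (x) x 8 (y) x 14 mm high, from the panel's top (board z 18 mm) to board z 32 mm, at board y = -50 mm; the panel goes on 31 mm behind it. Push its -y face. Sliding takes 1 to 4 N; in the notches their end walls stop the board, felt as a quick rise of force; there more than about 10 N on the lip may tip it.
- seat (a point): Where the board's origin lies once dropped home: organiser x 0, y +85 mm, z 39 mm. Front and rear feet run on separate tracks, so the board drops only here. The notches leave 2.5 mm of play either way in y. At the start the board lies 85 to 173 mm short of it (towards the organiser's -y).
- latch (a joint): Travel of the brass bolt in m, along the organiser's +x: 0 drawn back, 0.028 fully across (hard stop), about 20 mm over the board's edge. Friction 1.5 N, stays where left. Plate 44 (x) x 26 (y) x 8 mm, underside 59 mm above the table: it passes over the board only when the board has dropped; across too early it bars the board's way.
- latch_tab (a point): Top centre of the bolt's upright thumb tab, 8 (x) x 26 (y) mm, 22 mm high, from 67 mm (top of the bolt's plate) to 89 mm above the table; 19 mm of plate lie behind it. It moves with the bolt. Push it on its -x face, towards the organiser's +x.
- jar: Small closed amber glass jar, 42 mm across, 36 mm high, standing in the organiser's well, where the board comes to cover it. Origin: centre of underside. Leave alone.
- bangle: Steel bangle, 68 mm across, 8 mm high, lying in the organiser's well at its other end. Leave alone.
- perfume: Green glass perfume bottle, 42 mm across, 110 mm high. Origin: centre of underside. Leave alone.
- cream: White cream jar with blue cap, 60 mm across, 55 mm high. Origin: centre of underside. Leave alone.
- mug: Blue mug, 72 mm across, 85 mm high. Origin: centre of underside. Leave alone.
- comb: Orange plastic comb, 170 x 40 x 5 mm, lying flat. Leave alone.
- pendant: Blue ceramic pendant, 42 mm across, 8 mm thick, lying flat. Leave alone.
There are look-alikes about, which are no part of the job. Of the things like the board, leave any that is green; of the rest the smaller one is meant.

How it is judged (in metres and radians):
On the way, in this order (a step that is already met when the one before it is completed fails the run):
1. the board has dropped into its notches while the bolt is still drawn back (z of board in the frame of organiser between 0.036 and 0.0412 m and horizontal distance between board and seat below 0.007 m and angle between board's own z axis and vertical below 0.03 rad and value of joint latch below 0.01 m), for 0.2 s.
2. the bolt is pushed across over the seated board (z of board in the frame of organiser between 0.036 and 0.0412 m and horizontal distance between board and seat below 0.007 m and angle between board's own z axis and vertical below 0.03 rad and value of joint latch above 0.022 m), for 0.2 s.
At the end, for the whole second after the job is handed in: The board rests in its notches (origin 36 to 41.2 mm above the organiser's underside, within 7 mm of its seat, tilted less than 0.03 rad), the bolt is across by more than 22 of its 28 mm, and the board is at rest (all of step 2 and linear speed of board below 0.01 m/s); the robot touches nothing.
It fails at once if the board is lifted more than 8 mm above its riding height, or tipped more than 0.12 rad (z of board in the frame of organiser above 0.053 m or angle between board's own z axis and vertical above 0.12 rad).
It fails at once if a bystander is moved more than 30 mm (distance of any of jar, bangle, perfume, cream, mug, comb, pendant from where it was at the start of the episode above 0.03 m).
It fails at once if a standing bystander is tipped over (angle between any of jar, perfume, cream, mug's own z axis and vertical above 0.5 rad).
It also fails if it takes over 45 s, if anything falls off the work surface, if the arm or the gripper's body presses on something with over 40 N, if the wrist force passes 120 N, or if a joint passes its speed limit or range.

### The arm

A 7-joint arm with a two-finger parallel gripper is mounted at the origin on the work surface. World frame = base frame: x ahead of the robot, y to its left, z up, the work surface at z = 0. Lengths are in mm, angles in rad, forces in N, time in s.
With the tool pointing down it reaches from about 425 to 825 mm from the base axis. Payload 3.6 kg.
Tool frame: the origin (TCP) lies midway between the tips of the shut fingers; the grasp point (between the pads) lies 19 mm behind it; z points along the fingers, y is the direction in which the jaws open and shut (so a half turn about z gives the same grasp; the last joint's range is limited). The gripper opens to 85 mm and grips with 20 to 120 N. Pads are 22 mm wide; open, the fingers measure 114 mm over their backs; the gripper's body (76 mm by 85 mm) begins 54 mm behind the grasp point. The pads swing forward as they close: fully open they stand 13 mm farther back than shut.
Start: joints at [-1.167, 0.615, -0.013, 1.423, 0.008, 1.103, -0.04], TCP at [271.403, 590.596, 231.297] pointing down, gripper open.
Joint ranges: [-3.12, 3.12], [-0.3, 2.06], [-1.34, 1.32], [0.26, 2.42], [-1.36, 4.5], [0.01, 1.98], [-2.84, 2.84]. Speed limits (rad/s): [2.79, 2.79, 3.14, 3.14, 3.14, 3.14, 3.14].

### API

Orientations are given as a unit quaternion [x, y, z, w].
In Python, from rig import sense, read_camera, camera_info, job_done gives the robot as it stands.
- The arm moves only by the tool move_arm, never from a script. Its argument "increments" is a list that holds one entry, the list of rows, each a list of 7 numbers: the shift along the world's x, y, z in m, then the turn, a rotation vector about the world's x, y, z in degrees, then the closure in counts, from 0 (fully open) to 255 (shut). In form: [[[tx, ty, tz, wx, wy, wz, gripper], ...]]. A call has 1 to 8 rows; each row is the pose to reach, as a shift and turn from the pose measured when the call began; what a row does not reach only later rows make up. A row lasts 1/8 s, in which the tool goes at most 62.5 mm and 10.7 degrees, less where a joint would pass 70% of its speed; a pose out of reach is approached as far as the arm can. A call with a gripper value outside its range is refused whole. The fingers move at their own pace and stop on an object; "grip_force" is the grip in N (left out, the last holds). Time passes only in rows, so rows that repeat a pose let the fingers close. It gives the time, the measured TCP pose, the force and the opening at its end, in the units of the state.
- sense(): the state, without advancing time (a new reading comes with each control period).
- read_camera(name): name is "scene" or "top"; returns the picture (400x640x3 uint8, red, green, blue); there is no depth.
- camera_info(name): a dict with "fx", "fy", "cx", "cy" (pixels), "rvec" (rotation vector, rad) and "tvec" (3), from world to camera coordinates, as OpenCV has them. Camera axes: x right, y down, z forward; pixel columns grow to the right and rows downward; lengths in mm; the calibration is good to about 2 mm. A picture is of the moment at which its call begins. camera_info takes no time and is no camera call.
- job_done(): hands the job in, once; it reports no verdict.
The state is a dict: "time_s": time; "joint_positions": joint angles; "qd": joint speeds; "tau": joint torques, N m; "tcp_pos": TCP position; "orientation": TCP orientation; "force": force on the tool from outside, world axes, zero at the start; "ft_torque": the same for the moment, N m; "gripper_width": finger opening in mm.
Only numpy, scipy, OpenCV 4.12 (cv2) and the standard library are available. Lean on these libraries where they do the work, as an engineer would, in place of code of your own. Each camera call takes 0.05 s, during which the arm holds its last target. There are 200 camera calls.

## Working session

There is one attempt and no reset: what is moved stays moved. The work goes in short steps, Python scripts to look and compute and a tool call to move; the robot and the scene stay as the last step left them, time stands still between calls to the robot, and variables do not carry over. Pictures are saved under pics/ and viewed, about 8 in all and at most 12, crops included, and the job is handed in when it is done.

Besides the shell and the picture viewer there is one more tool, called after "Request:" as name(argument=value, ...) on one line, values as JSON. move_arm: Moves the arm, as the interface text tells. Its arguments: {"type":"object","properties":{"increments":{"type":"array","items":{"type":"array","items":{"type":"array","items":{"type":"number"}}}},"grip_force":{"type":"number"}},"required":["increments"]}

```bash
mkdir -p pics
python3 - <<'E'
from rig import *
import cv2
for n in("scene","top"):
    cv2.imwrite(f"pics/{n}0.png",cv2.cvtColor(read_camera(n),cv2.COLOR_RGB2BGR)); print(n,camera_info(n))
s=sense();print(s['tcp_pos'],s['orientation'],s['force'],s['gripper_width'])
E
```

```text
scene {'fx': 439.5144950944227, 'fy': 439.5144950944227, 'cx': 313.3101885837997, 'cy': 198.71274779478884, 'rvec': array([ 2.083539  ,  1.22527589, -0.48831506]), 'tvec': array([-233.05400325, -245.11067564, 1513.60103689])}
top {'fx': 389.2365727871629, 'fy': 389.2365727871629, 'cx': 317.31587848662764, 'cy': 205.74266364970032, 'rvec': array([ 2.13475203, -2.14267751,  0.12930686]), 'tvec': array([  -9.67711247,  517.97937778, 1081.18816176])}
[271.13858331 589.98083048 230.23025904] [ 2.13711341e-01  9.76896138e-01 -1.15813645e-03 -2.39560964e-04] [-0.13865421 -0.49660898 -0.47178603] 85.2350692544646
```

View pics/top0.png

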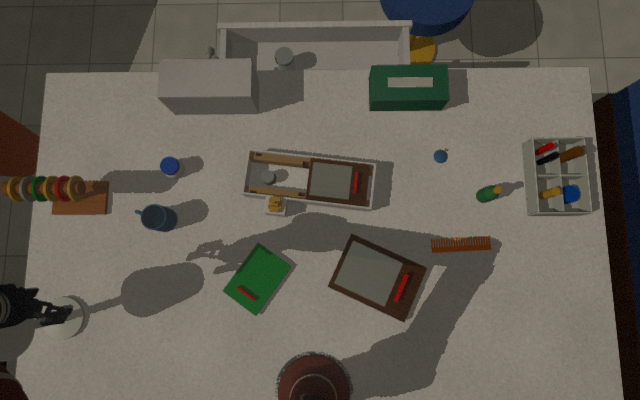

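View pics/scene0.png

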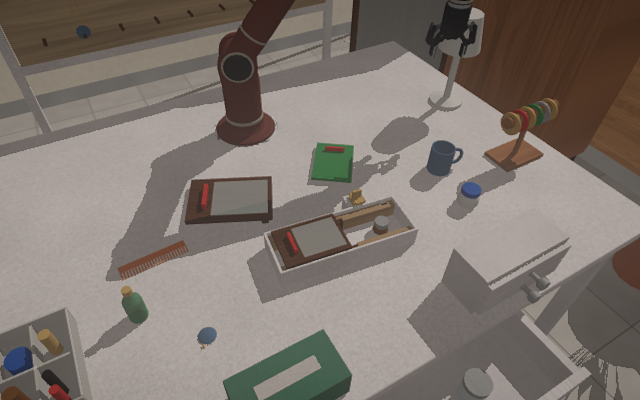

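The candidates are the green board at top (258,280), the larger dark board at (378,278), and the smaller dark board on the organiser at (340,182). The one on the organiser fits: it isn't green, and it's the smaller of the rest. I'll confirm in a crop.

Run:
```python
import cv2
i=cv2.imread("pics/top0.png")[140:225,235:390]
cv2.imwrite("pics/crop0.png",cv2.resize(i,None,fx=5,fy=5,interpolation=cv2.INTER_CUBIC))
```

```text
(no output)
```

View pics/crop0.png

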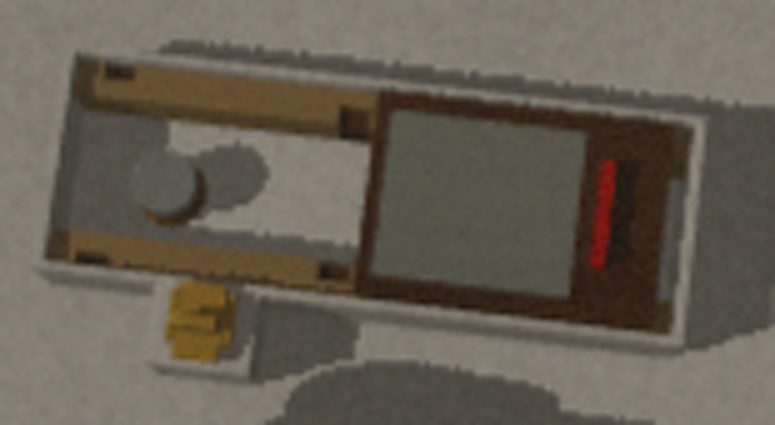

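The crop confirms it: this is the dark mirror-topped board with a red lip at crop (604,214), on the organiser. The bolt is at about (200,320) with its tab as the vertical bright piece, and +y points left in the image. Next I'll convert these to world positions.

```bash
cat > h.py <<'E'
import numpy as np,cv2
from rig import *
def w(n,u,v,z):
    c=camera_info(n);R=cv2.Rodrigues(c['rvec'])[0];t=np.array(c['tvec'])
    d=R.T@[(u-c['cx'])/c['fx'],(v-c['cy'])/c['fy'],1];o=-R.T@t
    return o+d*(z-o[2])/d[2]
def px(n,p):
    c=camera_info(n);K=np.array([[c['fx'],0,c['cx']],[0,c['fy'],c['cy']],[0,0,1]])
    return cv2.projectPoints(np.array(p,float).reshape(-1,3),c['rvec'],c['tvec'],K,None)[0].reshape(-1,2)
E
python3 - <<'E'
from h import *
C=lambda u,v,z:w("top",235+(u+.5)/5-.5,140+(v+.5)/5-.5,z)
P=np.array([C(u,v,57) for u,v in((78,53),(705,115),(682,346),(43,266))])
print(P.round(1)); L=lambda a,b:np.linalg.norm(P[a]-P[b])
print("len",L(0,1),L(3,2),"wid",L(0,3),L(1,2))
c=P.mean(0);ey=(P[0]-P[1]+P[3]-P[2]);ey/=np.linalg.norm(ey);a=np.arctan2(-ey[0],ey[1]);print("c",c,"yaw",a)
R=np.array([[np.cos(a),-np.sin(a)],[np.sin(a),np.cos(a)]])
for nm,q in dict(lipA=(610,160,77),lipB=(599,268,77),lipc=(604,214,77),tabc=(203,318,89),bleft=(382,92,63),bl2=(357,290,63)).items():
    p=C(*q);print(nm,p.round(1),"org",(R.T@(p-c)[:2]).round(1))
# overlay check
def o2w(x,y,z):return np.r_[R@[x,y]+c[:2],z]
im={}
pts=[("seat lip",o2w(0,35,71)),("tab0",o2w(-66.5-20,85,89))]
for k,p in pts:print(k,p.round(1))
g=cv2.imread("pics/scene0.png")
rim=px("scene",[o2w(x,y,57) for x,y in((-66.5,-186),(66.5,-186),(66.5,186),(-66.5,186))])
off=np.array([240,170]);i=cv2.resize(g[170:290,240:430],None,fx=4,fy=4,interpolation=cv2.INTER_CUBIC)
cv2.polylines(i,[((rim-off+.5)*4-.5).astype(int)],True,(255,0,255),1)
for q in (C(610,160,77),C(599,268,77),C(203,318,89)):
    cv2.circle(i,tuple(((px("scene",q)[0]-off+.5)*4-.5).astype(int)),3,(255,255,0),1)
cv2.imwrite("pics/ov.png",i)
E
```

```text
[[ 678.   181.4   57. ]
 [ 638.5 -178.7   57. ]
 [ 505.6 -162.7   57. ]
 [ 553.3  198.7   57. ]]
len 362.2878515771285 364.51815315893725 wid 125.90421625385582 133.92421034199165
c [593.85367386   9.67260514  57.        ] yaw -0.12022565020598827
lipA [ 608.  -122.5   77. ] org [  29.9 -129.5]
lipB [ 546.8 -115.4   77. ] org [ -31.7 -129.8]
lipc [ 577.3 -118.6   77. ] org [  -1.1 -129.4]
tabc [518.1 102.9  89. ] org [-86.4  83.5]
bleft [651.9   5.6  63. ] org [58.1  2.9]
bl2 [537.5  19.6  63. ] org [-57.2   3.1]
seat lip [598.1  44.4  71. ]
tab0 [518.2 104.4  89. ]
```

View pics/ov.png

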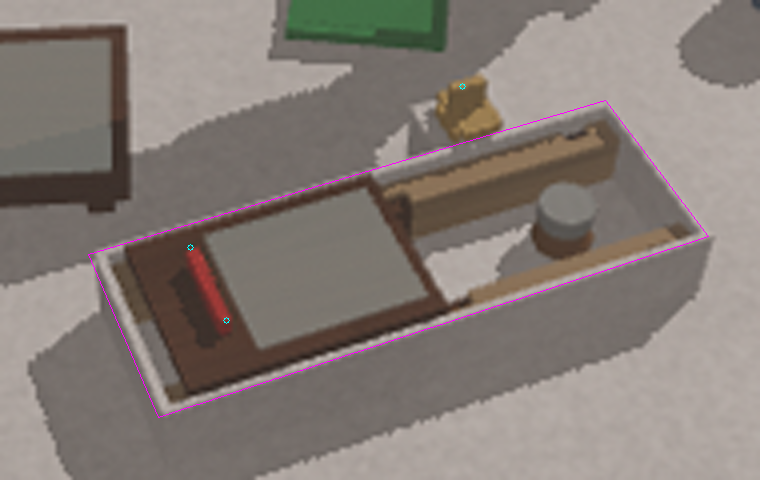

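The overlay agrees: the rim matches in both views, and the lip centre projects correctly. In organiser coordinates:

| Quantity | Value |
|---|---|
| Centre (world) | (594, 10) |
| Yaw | -0.12 rad |
| Lip | y ≈ -131 |
| Board front edge | y ≈ +3, so board y ≈ -82 and about 167 mm to travel |
| Bolt tab | (-86, 84) |

Next I go behind the lip with the fingers shut.

Request:
move_arm(increments=[[[0.019,-0.046,0,0,0,5,255],[0.038,-0.092,0,0,0,10,255],[0.057,-0.138,0,0,0,15,255],[0.076,-0.184,0,0,0,17.8,255],[0.095,-0.23,0,0,0,17.8,255],[0.114,-0.276,0,0,0,17.8,255],[0.133,-0.322,0,0,0,17.8,255],[0.152,-0.368,0,0,0,17.8,255]]])

```text
time_s: 1.1
tcp_pos: [423.4, 220.3, 230.0]
orientation: [0.06, 0.998, -0.001, -0.0]
force: [0.3, 0.8, -0.6]
gripper_width: -0.3
```

Request:
move_arm(increments=[[[0.019,-0.046,0,0,0,0,255],[0.038,-0.092,0,0,0,0,255],[0.057,-0.138,0,0,0,0,255],[0.076,-0.184,0,0,0,0,255],[0.095,-0.23,-0.02,0,0,0,255],[0.114,-0.276,-0.06,0,0,0,255],[0.133,-0.322,-0.1,0,0,0,255],[0.152,-0.368,-0.13,0,0,0,255]]])

```text
time_s: 2.1
tcp_pos: [575.2, -148.5, 98.0]
orientation: [0.06, 0.998, -0.001, -0.001]
force: [0.4, 1.0, 0.3]
gripper_width: 0.3
```

Run:
```python
from h import *
s=sense();print(s['tcp_pos'],s['force'])
g=cv2.cvtColor(read_camera("scene"),cv2.COLOR_RGB2BGR)[170:290,240:430]
g2=cv2.cvtColor(read_camera("top"),cv2.COLOR_RGB2BGR)[140:225,235:390]
a=cv2.resize(g,None,fx=3,fy=3,interpolation=cv2.INTER_CUBIC);b=cv2.resize(g2,(570,313),interpolation=cv2.INTER_CUBIC)
cv2.imwrite("pics/m1.png",cv2.resize(np.vstack([a,b[:239]]),None,fx=1,fy=1))
```

```text
[ 575.24832879 -148.45860174   98.03845606] [0.39942178 1.04242799 0.32799645]
```

View pics/m1.png

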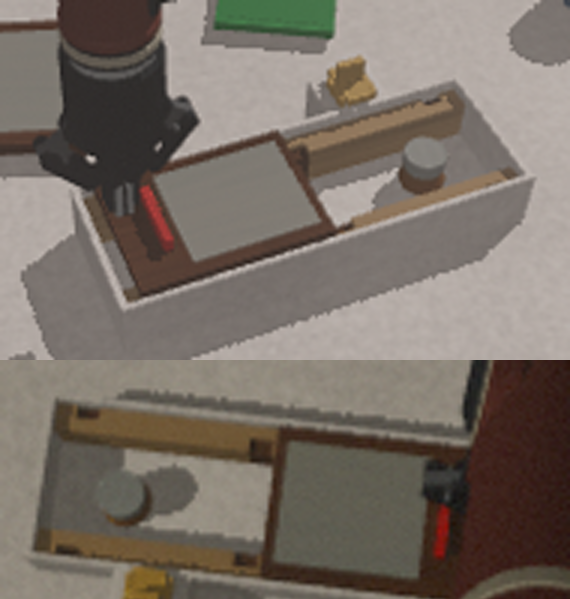

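The tip sits behind the lip, over the strip of panel at the rear (scene crop (122,213), lip at (157,215)). Descending.

Request:
move_arm(increments=[[[0,-0.003,-0.008,0,0,0,255],[0,-0.003,-0.016,0,0,0,255],[0,-0.003,-0.023,0,0,0,255],[0,-0.003,-0.028,0,0,0,255],[0,-0.003,-0.031,0,0,0,255],[0,-0.003,-0.031,0,0,0,255]]])

```text
time_s: 2.95
tcp_pos: [573.1, -158.6, 64.4]
orientation: [0.065, 0.998, -0.004, -0.004]
force: [0.6, 0.7, 0.3]
gripper_width: -0.3
```

Run:
```python
from h import *
s=sense();print(s['tcp_pos'],s['orientation'],s['force'],s['qd'].round(3) if hasattr(s['qd'],'round') else s['qd'])
```

```text
[ 573.06947952 -158.6497455    64.39596764] [ 0.06488164  0.99787922 -0.00371337 -0.00369459] [0.58055726 0.68605831 0.34221249] [ 0.003 -0.004  0.001 -0.005  0.     0.002 -0.   ]
```

Request:
move_arm(increments=[[[0,0,0.002,0,0,0,255],[0,0,0.002,0,0,0,255]]])

```text
time_s: 3.2
tcp_pos: [573.4, -158.7, 66.9]
orientation: [0.065, 0.998, -0.004, -0.003]
force: [-1.0, 0.1, -0.2]
gripper_width: 0.0
```

Request:
move_arm(increments=[[[0.0006,0.005,0,0,0,0,255],[0.0012,0.01,0,0,0,0,255],[0.0018,0.015,0,0,0,0,255],[0.0024,0.02,0,0,0,0,255],[0.003,0.025,0,0,0,0,255],[0.0036,0.03,0,0,0,0,255],[0.0042,0.035,0,0,0,0,255],[0.0048,0.04,0,0,0,0,255]]])

```text
time_s: 4.2
tcp_pos: [578.2, -118.8, 66.9]
orientation: [0.065, 0.998, -0.004, -0.003]
force: [0.2, -2.4, 0.4]
gripper_width: -0.2
```

Request:
move_arm(increments=[[[0.001,0.008,0,0,0,0,255],[0.0019,0.016,0,0,0,0,255],[0.0029,0.024,0,0,0,0,255],[0.0039,0.032,0,0,0,0,255],[0.0048,0.04,0,0,0,0,255],[0.0058,0.048,0,0,0,0,255],[0.0068,0.056,0,0,0,0,255],[0.0077,0.064,0,0,0,0,255]]])

```text
time_s: 5.2
tcp_pos: [585.9, -54.2, 66.8]
orientation: [0.065, 0.998, -0.004, -0.003]
force: [0.0, -2.4, -0.5]
gripper_width: 0.0
```

Run:
```python
from h import *
g=cv2.cvtColor(read_camera("scene"),cv2.COLOR_RGB2BGR)[150:290,240:430]
cv2.imwrite("pics/m2.png",cv2.resize(g,None,fx=4,fy=4,interpolation=cv2.INTER_CUBIC))
```

```text
(no output)
```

View pics/m2.png

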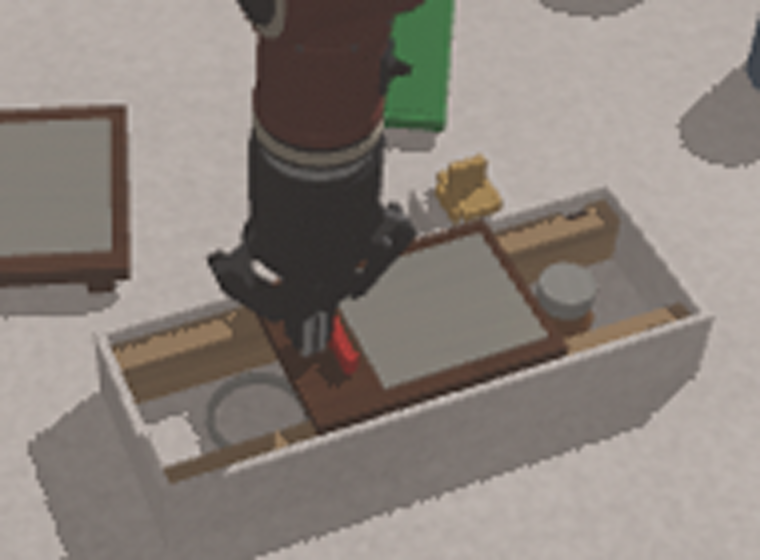

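The board is sliding straight; its front corners are at crop (488,225) and (565,352). I'll get the remaining travel from those.

Run:
```python
from h import *
a=-.12022565;R=np.array([[np.cos(a),-np.sin(a)],[np.sin(a),np.cos(a)]]);c=np.array([593.85,9.67])
for u,v in((488,225),(565,352)):
    p=w("scene",240+u/4-.4,150+v/4-.4,63)[:2];print(p,R.T@(p-c))
print("tcp",R.T@(np.array(sense()['tcp_pos'])[:2]-c))
```

```text
[551.26790542 103.64769027] [-53.5460499   88.19218552]
[665.58277811  84.62775069] [62.2248319  83.02003456]
tcp [ -0.22502344 -62.36703534]
```

Request:
move_arm(increments=[[[0.001,0.008,0,0,0,0,255],[0.0019,0.016,0,0,0,0,255],[0.0029,0.024,0,0,0,0,255],[0.0039,0.032,0,0,0,0,255],[0.0048,0.04,0,0,0,0,255],[0.0058,0.048,0,0,0,0,255],[0.0066,0.055,0,0,0,0,255],[0.0074,0.062,0,0,0,0,255]]])

```text
time_s: 6.25
tcp_pos: [593.5, 10.2, 66.8]
orientation: [0.064, 0.998, -0.003, -0.003]
force: [-0.0, -2.7, -1.0]
gripper_width: 0.0
```

Request:
move_arm(increments=[[[0.0003,0.0025,0,0,0,0,255],[0.0006,0.005,0,0,0,0,255],[0.0009,0.0075,0,0,0,0,255],[0.0012,0.01,0,0,0,0,255],[0.0014,0.012,0,0,0,0,255],[0.0017,0.014,0,0,0,0,255]]])

```text
time_s: 7.0
tcp_pos: [595.2, 24.2, 66.8]
orientation: [0.064, 0.998, -0.003, -0.003]
force: [-1.3, -2.2, 0.5]
gripper_width: 0.1
```

Request:
move_arm(increments=[[[0.0002,0.0015,0,0,0,0,255],[0.0004,0.003,0,0,0,0,255],[0.0005,0.0045,0,0,0,0,255]]])

```text
time_s: 7.38
tcp_pos: [595.9, 29.9, 66.9]
orientation: [0.064, 0.998, -0.002, -0.003]
force: [-0.9, 0.6, -0.4]
gripper_width: -0.3
```

Request:
move_arm(increments=[[[0.0001,0.001,0,0,0,0,255],[0.0002,0.002,0,0,0,0,255]]])

```text
time_s: 7.62
tcp_pos: [596.2, 33.2, 66.9]
orientation: [0.063, 0.998, -0.002, -0.003]
force: [-0.9, -0.5, -0.4]
gripper_width: -0.0
```

The force fell to about zero, so the board may have dropped. Looking.

Run:
```python
from h import *
g=cv2.cvtColor(read_camera("scene"),cv2.COLOR_RGB2BGR)[150:290,240:430]
cv2.imwrite("pics/m3.png",cv2.resize(g,None,fx=4,fy=4,interpolation=cv2.INTER_CUBIC))
```

```text
(no output)
```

View pics/m3.png

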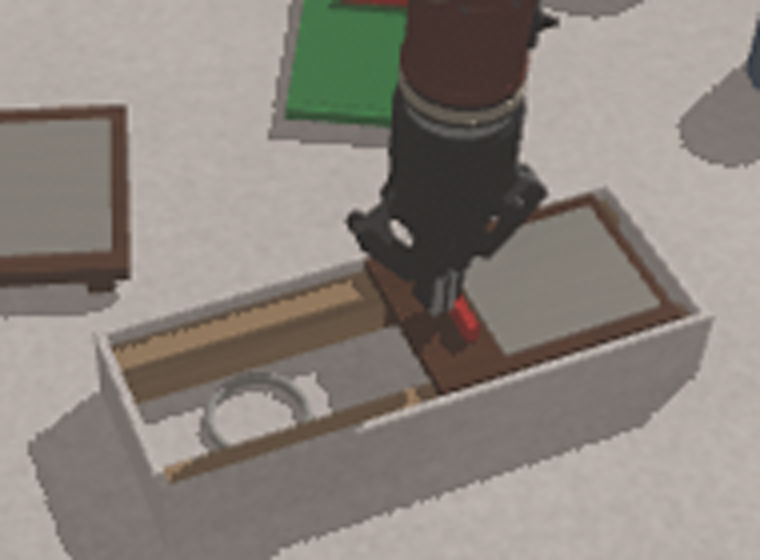

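Run:
```python
from h import *
a=-.12022565;R=np.array([[np.cos(a),-np.sin(a)],[np.sin(a),np.cos(a)]]);c=np.array([593.85,9.67])
for z in(63,57):
  for u,v in((698,312),(367,262),(441,393)):
    p=w("scene",240+u/4-.4,150+v/4-.4,z)[:2];print(z,R.T@(p-c))
s=sense();print("tcp",R.T@(np.array(s['tcp_pos'])[:2]-c),s['force'])
o=lambda x,y,z:np.r_[R@[x,y]+c,z]
for by,z in((85,57),(82,63),(85,63)):
  print(by,z,((px("scene",[o(60,by+85,z),o(-60,by-85,z),o(60,by-85,z)])-[240,150]+.5)*4-.5).round(0).tolist())
```

```text
63 [ 64.75839582 177.64606931]
63 [-52.98465617  -0.31087987]
63 [62.54371169 -2.77328916]
57 [ 60.65525959 181.40498222]
57 [-57.92587699   2.18135128]
57 [58.42481153 -0.29858522]
tcp [-0.43589118 23.50214655] [-0.6505557  -0.64994034  0.0190362 ]
85 57 [[682.0, 316.0], [363.0, 261.0], [442.0, 395.0]]
82 63 [[680.0, 311.0], [359.0, 256.0], [439.0, 390.0]]
85 63 [[684.0, 310.0], [363.0, 254.0], [443.0, 389.0]]
```

The rear corners (367,262) and (441,393) match a dropped board at y=85, z=57 (predicted (363,261) and (442,395)), not a riding one. I'll check with a gentle push, which should stop it with a force rise.

Request:
move_arm(increments=[[[0.0001,0.001,-0.001,0,0,0,255],[0.0002,0.002,-0.002,0,0,0,255]]])

```text
time_s: 7.92
tcp_pos: [596.5, 34.7, 64.9]
orientation: [0.064, 0.998, -0.002, -0.003]
force: [0.2, -0.8, 0.6]
gripper_width: 0.0
```

Request:
move_arm(increments=[[[0.0001,0.001,0,0,0,0,255],[0.0002,0.002,0,0,0,0,255]]])

```text
time_s: 8.18
tcp_pos: [596.5, 35.3, 64.8]
orientation: [0.064, 0.998, -0.003, -0.003]
force: [0.1, -2.5, 0.6]
gripper_width: -0.0
```

Request:
move_arm(increments=[[[0.0001,0.001,0,0,0,0,255],[0.0002,0.002,0,0,0,0,255]]])

```text
time_s: 8.43
tcp_pos: [596.6, 36.6, 64.8]
orientation: [0.064, 0.998, -0.003, -0.003]
force: [-0.6, -2.2, 0.5]
gripper_width: -0.1
```

Request:
move_arm(increments=[[[0.0001,0.001,0,0,0,0,255],[0.0002,0.002,0,0,0,0,255]]])

```text
time_s: 8.68
tcp_pos: [596.7, 38.4, 64.8]
orientation: [0.064, 0.998, -0.004, -0.003]
force: [-0.7, -3.7, 0.5]
gripper_width: 0.3
```

Request:
move_arm(increments=[[[0.0001,0.001,0,0,0,0,255],[0.0002,0.002,0,0,0,0,255]]])

```text
time_s: 8.93
tcp_pos: [596.9, 39.5, 64.8]
orientation: [0.065, 0.998, -0.004, -0.003]
force: [0.0, -6.2, 1.0]
gripper_width: 0.1
```

The force rises quickly to 6 N, which is the notch end wall. I'll back off and lower to below 63 as a second check that the panel has dropped.

Request:
move_arm(increments=[[[-0.0006,-0.005,0,0,0,0,255],[-0.0007,-0.006,-0.002,0,0,0,255],[-0.0007,-0.006,-0.004,0,0,0,255],[-0.0007,-0.006,-0.004,0,0,0,255]]])

```text
time_s: 9.43
tcp_pos: [596.8, 35.7, 64.1]
orientation: [0.064, 0.998, -0.003, -0.003]
force: [-5.1, 0.1, 18.0]
gripper_width: 0.0
```

Request:
move_arm(increments=[[[0,-0.002,0.004,0,0,0,255],[0,-0.002,0.02,0,0,0,255],[0,-0.06,0.06,0,0,0,255],[0,-0.11,0.1,0,0,0,255],[0,-0.17,0.12,0,0,0,255],[0,-0.17,0.12,0,0,0,255]]])

```text
time_s: 10.18
tcp_pos: [597.0, -141.8, 186.9]
orientation: [0.069, 0.998, -0.005, -0.0]
force: [-0.1, -0.7, -0.1]
gripper_width: -0.2
```

Run:
```python
from h import *
s=sense();print(s['tcp_pos'],s['orientation'],s['force'])
g=cv2.cvtColor(read_camera("scene"),cv2.COLOR_RGB2BGR)[185:265,290:425]
g2=cv2.cvtColor(read_camera("top"),cv2.COLOR_RGB2BGR)[145:215,238:338]
a=cv2.resize(g,None,fx=5,fy=5,interpolation=cv2.INTER_CUBIC)[:290]
b=cv2.resize(g2,None,fx=5,fy=5,interpolation=cv2.INTER_CUBIC)[:300]
a=cv2.resize(g[:60],(675,300),interpolation=cv2.INTER_CUBIC)
b=cv2.copyMakeBorder(cv2.resize(g2[:58],(500,290),interpolation=cv2.INTER_CUBIC),0,0,0,175,0)
cv2.imwrite("pics/m4.png",np.vstack([a,b]))
```

```text
[ 597.04162223 -141.81820831  186.94062722] [ 6.88654713e-02  9.97612963e-01 -5.09106628e-03 -5.55155831e-05] [-0.11447034 -0.67563421 -0.14525312]
```

View pics/m4.png

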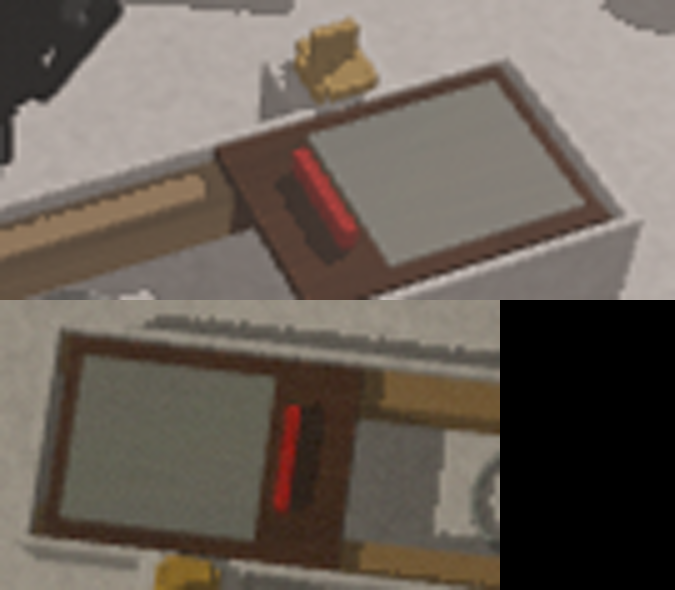

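Run:
```python
from h import *
a=-.12022565;R=np.array([[np.cos(a),-np.sin(a)],[np.sin(a),np.cos(a)]]);c=np.array([593.85,9.67])
S=lambda u,v:(290+u/5-.4,185+v/5-.4); T=lambda u,v:(238+u/5-.4,145+(v-300)/5-.4)
def P(n):
    i=camera_info(n);K=np.array([[i['fx'],0,i['cx']],[0,i['fy'],i['cy']],[0,0,1]])
    return K@np.c_[cv2.Rodrigues(i['rvec'])[0],i['tvec']]
for nm,s,t in(("rear-x",S(217,150),T(340,567)),("front-x",S(505,66),T(30,533)),("front+x",S(617,215),T(62,335)),("rear+x",S(303,299),T(363,370)),
  ("lip-x",S(299,150),T(282,510)),("lip+x",S(352,240),T(293,407)),("rim+x",S(640,222),T(62,329)),("tab",S(335,25),(0,0))):
    if t[0]:
        X=cv2.triangulatePoints(P("scene"),P("top"),np.array(s),np.array(t)).ravel();X=X[:3]/X[3]
        print(nm,"tri",(R.T@(X[:2]-c)).round(1),X[2].round(1), "| top@57",(R.T@(w("top",*t,57)[:2]-c)).round(1),"scene@57",(R.T@(w("scene",*s,57)[:2]-c)).round(1),"top@71",(R.T@(w("top",*t,71)[:2]-c)).round(1),"scene@71",(R.T@(w("scene",*s,71)[:2]-c)).round(1))
```

```text
rear-x tri [-57.2   5.6] 58.1 | top@57 [-57.5   4.5] scene@57 [-57.9   6.9] top@71 [-59.7   3.6] scene@71 [-46.4   1. ]
front-x tri [-58.4 181.7] 54.3 | top@57 [-58.2 182.3] scene@57 [-56.3 178.9] top@71 [-60.4 179. ] scene@71 [-44.8 170.2]
front+x tri [ 58.8 180.2] 55.7 | top@57 [ 58.8 180.6] scene@57 [ 59.6 178.8] top@71 [ 55.1 177.4] scene@71 [ 69.2 170.1]
rear+x tri [54.9  3.2] 65.0 | top@57 [57.7  5.4] scene@57 [49.   5.2] top@71 [54.   4.4] scene@71 [58.8 -0.6]
lip-x tri [-31.   40.3] 70.6 | top@57 [-28.7  41.3] scene@57 [-41.9  47. ] top@71 [-31.2  39.9] scene@71 [-30.6  40.4]
lip+x tri [29.6 41.5] 64.7 | top@57 [31.5 42.6] scene@57 [23.9 44.9] top@71 [28.2 41.1] scene@71 [34.1 38.4]
rim+x tri [ 65.2 186. ] 53.4 | top@57 [ 62.3 181.1] scene@57 [ 68.1 187.2] top@71 [ 58.6 177.9] scene@71 [ 77.5 178.4]
```

My checks disagree. The push force, the 18 N contact at z=64 and the small gap at the front end suggest the board may have overshot or be only partly dropped. I'll overlay the expected outlines: seated in green, riding further on in magenta.

```bash
cat > ov.py <<'E'
from h import *
a=-.12022565;R=np.array([[np.cos(a),-np.sin(a)],[np.sin(a),np.cos(a)]]);c=np.array([593.85,9.67])
o=lambda x,y,z:np.r_[R@[x,y]+c,z]
def box(x,y0,y1,z):return [o(-x,y0,z),o(x,y0,z),o(x,y1,z),o(-x,y1,z)]
def draw(g,n,off,k,sets):
    for p,col in sets:
        q=((px(n,p)-off+.5)*k-.5)*16
        cv2.polylines(g,[q.astype(int)],True,col,1,cv2.LINE_AA,4)
E
python3 - <<'E'
from ov import *
G=(0,255,0);M=(255,0,255);Y=(255,255,0)
sets=[(box(66.5,-186,186,57),Y),(box(60,0,170,57),G),(box(30,31,39,71),G)]
out=[]
for n,x,y,W,H in(("top",240,145,110,58),("scene",325,190,110,62)):
    g=cv2.cvtColor(read_camera(n),cv2.COLOR_RGB2BGR);cv2.imwrite(f"pics/{n}5.png",g)
    i=cv2.resize(g[y:y+H,x:x+W],None,fx=5,fy=5,interpolation=cv2.INTER_CUBIC)
    draw(i,n,[x,y],5,sets);out.append(i)
cv2.imwrite("pics/ov5.png",np.vstack(out))
E
```

```text
(no output)
```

View pics/ov5.png

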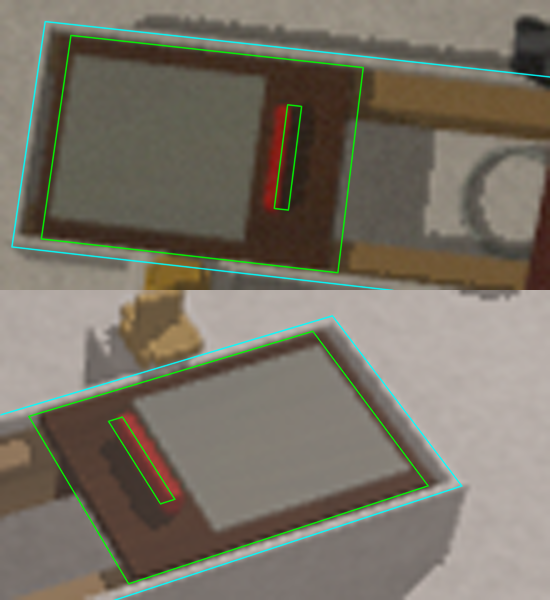

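The outlines are ambiguous in y. Cross-camera parallax puts the lip top at about 71 and the panel at about 57 (dropped), but the 18 N contact at z=64 contradicts that. I'll probe the panel's height gently with the fingertip.

Request:
move_arm(increments=[[[0,0.05,-0.02,0,0,0,255],[-0.001,0.1,-0.05,0,0,0,255],[-0.001,0.15,-0.08,0,0,0,255],[-0.001,0.166,-0.105,0,0,0,255],[-0.001,0.166,-0.115,0,0,0,255],[-0.001,0.166,-0.118,0,0,0,255],[-0.001,0.166,-0.118,0,0,0,255]]])

```text
time_s: 11.25
tcp_pos: [592.9, 44.3, 70.6]
orientation: [0.059, 0.998, 0.004, -0.006]
force: [-13.0, 10.1, 31.4]
gripper_width: 0.5
```

Run:
```python
from rig import *
s=sense();print(s['tcp_pos'],s['orientation'],s['force'])
```

```text
[592.93075603  44.34384822  70.63303178] [ 0.05912632  0.99822423  0.00429577 -0.00583148] [-12.97503202  10.07563302  31.38555827]
```

Request:
move_arm(increments=[[[0,0,0.004,0,0,0,255],[0,0,0.01,0,0,0,255],[0,0,0.02,0,0,0,255],[0,0,0.025,0,0,0,255],[0,0,0.025,0,0,0,255],[0,0,0.025,0,0,0,255]]])

```text
time_s: 12.0
tcp_pos: [592.7, 44.1, 95.3]
orientation: [0.059, 0.998, 0.004, -0.006]
force: [0.6, 0.3, 0.0]
gripper_width: 0.0
```

Run:
```python
from rig import *
read_camera("top")
s=sense();print(s['tcp_pos'],s['orientation'],s['force'])
```

```text
[592.6863526   44.14722987  95.21673899] [ 0.05924449  0.99821514  0.00420134 -0.00624349] [-0.20732674  0.64543991 -0.13325055]
```

Request:
move_arm(increments=[[[0,-0.013,0,0,0,0,255],[0,-0.025,-0.005,0,0,0,255],[0,-0.025,-0.015,0,0,0,255],[0,-0.025,-0.022,0,0,0,255],[0,-0.025,-0.026,0,0,0,255],[0,-0.025,-0.029,0,0,0,255],[0,-0.025,-0.031,0,0,0,255],[0,-0.025,-0.033,0,0,0,255]]])

```text
time_s: 13.05
tcp_pos: [592.8, 19.3, 62.2]
orientation: [0.059, 0.998, 0.004, -0.006]
force: [-0.1, -0.2, 0.2]
gripper_width: -0.3
```

Request:
move_arm(increments=[[[0,0,-0.001,0,0,0,255],[0,0,-0.002,0,0,0,255],[0,0,-0.003,0,0,0,255]]])

```text
time_s: 13.42
tcp_pos: [592.9, 19.3, 59.3]
orientation: [0.059, 0.998, 0.004, -0.006]
force: [0.5, 0.3, 0.2]
gripper_width: -0.1
```

Request:
move_arm(increments=[[[0,0,-0.001,0,0,0,255],[0,0,-0.002,0,0,0,255],[0,0,-0.0025,0,0,0,255]]])

```text
time_s: 13.8
tcp_pos: [592.9, 19.3, 57.2]
orientation: [0.059, 0.998, 0.004, -0.006]
force: [-1.3, 0.3, 4.2]
gripper_width: -0.0
```

The rear panel is at 57.2 mm, level with the rim, so the board has dropped. Its forward stop was felt too. Next the bolt: up, across behind the tab at organiser (-115, 84), slowing at the end.

Request:
move_arm(increments=[[[0,0,0.02,0,0,0,255],[0,0,0.05,0,0,0,255],[-0.015,0.015,0.063,0,0,0,255],[-0.04,0.035,0.063,0,0,0,255],[-0.07,0.06,0.063,0,0,0,255],[-0.093,0.08,0.063,0,0,0,255],[-0.103,0.0875,0.063,0,0,0,255],[-0.103,0.0875,0.063,0,0,0,255]]])

```text
time_s: 14.8
tcp_pos: [489.2, 107.4, 120.1]
orientation: [0.058, 0.998, 0.004, -0.006]
force: [-0.8, -0.1, -0.2]
gripper_width: 0.1
```

Run:
```python
from ov import *
g=cv2.cvtColor(read_camera("scene"),cv2.COLOR_RGB2BGR);s=sense();print(s['tcp_pos'],s['force'])
g=g[130:270,270:440];i=cv2.resize(g,None,fx=4,fy=4,interpolation=cv2.INTER_CUBIC)
draw(i,"scene",[270,130],4,[([o(-90.5,71,89),o(-90.5,97,89),o(-82.5,97,89),o(-82.5,71,89)],(255,255,0))])
cv2.imwrite("pics/m6.png",i)
```

```text
[490.31742728 106.50016262 120.20530129] [ 0.37146967 -0.15548928 -0.48157223]
```

View pics/m6.png

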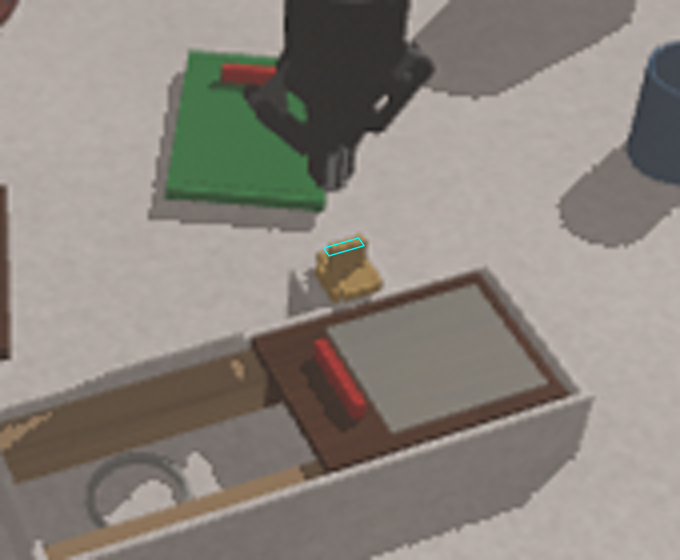

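The board lies level inside the rim in this view. The tab is at crop (345,250), within about 3 mm of the prediction, and the finger is behind it. Descending and pushing in +x.

Request:
move_arm(increments=[[[0,0.002,-0.012,0,0,0,255],[0,0.002,-0.024,0,0,0,255],[0,0.002,-0.034,0,0,0,255],[0,0.002,-0.04,0,0,0,255],[0,0.002,-0.043,0,0,0,255],[0,0.002,-0.043,0,0,0,255]]])

```text
time_s: 15.6
tcp_pos: [490.3, 108.5, 77.1]
orientation: [0.059, 0.998, 0.004, -0.006]
force: [1.2, -0.8, 0.3]
gripper_width: -0.1
```

Request:
move_arm(increments=[[[0.004,-0.0005,0,0,0,0,255],[0.008,-0.001,0,0,0,0,255],[0.012,-0.0015,0,0,0,0,255],[0.016,-0.002,0,0,0,0,255],[0.02,-0.0024,0,0,0,0,255],[0.024,-0.0029,0,0,0,0,255],[0.028,-0.0034,0,0,0,0,255],[0.031,-0.0037,0,0,0,0,255]]])

```text
time_s: 16.6
tcp_pos: [521.5, 104.6, 77.0]
orientation: [0.059, 0.998, 0.004, -0.006]
force: [-1.7, 0.1, 1.0]
gripper_width: 0.3
```

Request:
move_arm(increments=[[[0.002,-0.0002,0,0,0,0,255],[0.004,-0.0005,0,0,0,0,255],[0.006,-0.0007,0,0,0,0,255],[0.008,-0.001,0,0,0,0,255]]])

```text
time_s: 17.1
tcp_pos: [525.4, 104.0, 76.6]
orientation: [0.059, 0.998, 0.004, -0.01]
force: [-9.1, 0.9, 7.1]
gripper_width: 0.2
```

Request:
move_arm(increments=[[[0.0015,-0.0002,0,0,0,0,255],[0.003,-0.0004,0,0,0,0,255]]])

```text
time_s: 17.35
tcp_pos: [525.3, 104.0, 76.4]
orientation: [0.059, 0.998, 0.003, -0.014]
force: [-9.0, 0.0, 6.8]
gripper_width: -0.0
```

Stopped with a force rise at x=525. I need to see whether that's the full stop or a jam.

Request:
move_arm(increments=[[[-0.006,0.001,0,0,0,0,255],[-0.01,0.001,0.02,0,0,0,255],[-0.02,0.002,0.05,0,0,0,255],[-0.04,0.004,0.08,0,0,0,255],[-0.06,0.006,0.09,0,0,0,255],[-0.06,0.006,0.09,0,0,0,255]]])

```text
time_s: 18.1
tcp_pos: [465.9, 110.4, 167.5]
orientation: [0.058, 0.998, 0.004, -0.012]
force: [0.1, -0.5, -0.0]
gripper_width: 0.0
```

Run:
```python
from ov import *
cv2.imwrite("pics/top7.png",cv2.cvtColor(read_camera("top"),cv2.COLOR_RGB2BGR))
g=cv2.cvtColor(read_camera("scene"),cv2.COLOR_RGB2BGR);s=sense();print(s['tcp_pos'],s['force'])
g=g[180:260,325:425];i=cv2.resize(g,None,fx=6,fy=6,interpolation=cv2.INTER_CUBIC)
for d,col in((0,(255,255,0)),(28,(0,255,0))):
  draw(i,"scene",[325,180],6,[([o(x+d,y,89) for x,y in((-90.5,74),(-90.5,100),(-82.5,100),(-82.5,74))],col)])
cv2.imwrite("pics/m7.png",i)
```

```text
[466.65824008 109.95243083 166.41224147] [ 0.35871742 -0.51562854 -0.603081  ]
```

View pics/m7.png

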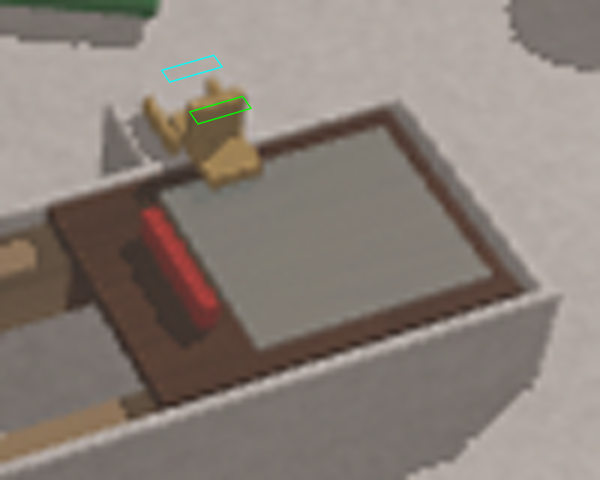

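The bolt plate now lies over the board's edge, and the tab top at crop (218,100) is near the 28 mm prediction (220,110). I'll measure the travel by template matching against the first picture.

Run:
```python
from ov import *
a0=cv2.imread("pics/scene0.png");a1=cv2.cvtColor(read_camera("scene"),cv2.COLOR_RGB2BGR)
k=4;p0=px("scene",[o(-86.5,87,80)])[0]
up=lambda g:cv2.resize(g[170:240,320:400],None,fx=k,fy=k,interpolation=cv2.INTER_CUBIC)
A,B=up(a0),up(a1)
h=cv2.cvtColor(A,cv2.COLOR_BGR2HSV);m=((h[...,0]>14)&(h[...,0]<32)&(h[...,1]>110)).astype(np.uint8)
m[:, :]=m; n,l,st,_=cv2.connectedComponentsWithStats(m);
c0=(p0-[320,170])*k
print("expected",c0,[list(s) for s in st[1:] if s[4]>60])
b=max((s for s in st[1:] if s[4]>100),key=lambda s:-np.hypot(s[0]+s[2]/2-c0[0],s[1]+s[3]/2-c0[1]))
x,y,w_,h_=b[:4]
for hh in(h_,h_//2):
  r=cv2.matchTemplate(B,A[y:y+hh,x:x+w_],cv2.TM_SQDIFF_NORMED,mask=np.repeat(m[y:y+hh,x:x+w_,None],3,2))
  v,_,loc,_=cv2.minMaxLoc(r);d=np.array([loc[0]-x,loc[1]-y])/k
  print("match",v,"shift px",d)
q=px("scene",[o(-86.5,87,80),o(-58.5,87,80)]);u=q[1]-q[0];print("28mm =",u,"travel",28*(d@u)/(u@u))
```

```text
expected [144.82201514  93.38172043] [[np.int32(117), np.int32(78), np.int32(62), np.int32(62), np.int32(1809)]]
match 0.0160378310829401 shift px [4.   6.25]
match 0.0058061508461833 shift px [3.75 6.  ]
28mm = [4.72564569 6.91314406] travel 23.63838101172416
```

Travel measures about 24 to 25 mm, and the finger's position suggests 22 to 25. That's not clearly the full 28, so I'll push again, a bit firmer.

Request:
move_arm(increments=[[[0,0,-0.02,0,0,0,255],[0.01,-0.001,-0.04,0,0,0,255],[0.02,-0.002,-0.06,0,0,0,255],[0.03,-0.003,-0.075,0,0,0,255],[0.04,-0.004,-0.085,0,0,0,255],[0.043,-0.004,-0.09,0,0,0,255],[0.043,-0.004,-0.09,0,0,0,255]]])

```text
time_s: 19.12
tcp_pos: [509.6, 105.8, 76.0]
orientation: [0.059, 0.998, 0.003, -0.013]
force: [-0.2, 0.5, 0.7]
gripper_width: 0.3
```

Request:
move_arm(increments=[[[0.004,-0.0005,0,0,0,0,255],[0.008,-0.001,0,0,0,0,255],[0.012,-0.0015,0,0,0,0,255],[0.015,-0.002,0,0,0,0,255],[0.018,-0.0024,0,0,0,0,255],[0.02,-0.0026,0,0,0,0,255]]])

```text
time_s: 19.88
tcp_pos: [525.1, 103.7, 75.5]
orientation: [0.058, 0.998, 0.003, -0.018]
force: [-8.4, 0.9, 5.7]
gripper_width: 0.1
```

Request:
move_arm(increments=[[[0.005,-0.0006,0,0,0,0,255],[0.01,-0.0012,0,0,0,0,255],[0.014,-0.0017,0,0,0,0,255],[0.014,-0.0017,0,0,0,0,255]]])

```text
time_s: 20.38
tcp_pos: [525.1, 103.4, 74.6]
orientation: [0.057, 0.998, 0.002, -0.033]
force: [-21.0, 1.4, 16.0]
gripper_width: 0.0
```

It stops rigidly at the same x (525.1) even at 21 N, so this is the hard stop. I'll retreat clear and do a last check.

Request:
move_arm(increments=[[[-0.006,0.001,0,0,0,0,255],[-0.012,0.002,0.01,0,0,0,255],[-0.02,0.01,0.04,0,0,0,255],[-0.03,0.05,0.08,0,0,0,255],[-0.04,0.09,0.12,0,0,0,255],[-0.05,0.13,0.14,0,0,0,255],[-0.05,0.15,0.15,0,0,0,255],[-0.05,0.15,0.15,0,0,0,255]]])

```text
time_s: 21.38
tcp_pos: [475.9, 254.3, 225.0]
orientation: [0.056, 0.998, 0.002, -0.032]
force: [-0.6, -1.1, 0.3]
gripper_width: 0.1
```

Run:
```python
from ov import *
k=8
for n,y0,y1,x0,x1 in(("scene",175,225,330,385),("top",165,215,245,300)):
  A=cv2.imread(f"pics/{n}0.png");B=cv2.cvtColor(read_camera(n),cv2.COLOR_RGB2BGR);cv2.imwrite(f"pics/{n}9.png",B)
  c=[]
  for g in(A,B):
    g=cv2.resize(g[y0:y1,x0:x1],None,fx=k,fy=k,interpolation=cv2.INTER_CUBIC);h=cv2.cvtColor(g,cv2.COLOR_BGR2HSV)
    m=((h[...,0]>14)&(h[...,0]<32)&(h[...,1]>100)&(h[...,2]>40)).astype(np.uint8)
    q,l,st,ce=cv2.connectedComponentsWithStats(m);i=1+np.argmax([s[4] for s in st[1:]]);c.append((st[i],ce[i]/k));
  u=np.diff(px(n,[o(-86,87,75),o(-58,87,75)]),axis=0)[0]
  d=c[1][1]-c[0][1];print(n,[x[0].tolist() for x in c],"shift",d,"28mm=",u,"travel",28*(d@u)/(u@u))
S=cv2.resize(cv2.imread("pics/scene9.png")[170:270,270:420],None,fx=4,fy=4,interpolation=cv2.INTER_CUBIC)
T=cv2.resize(cv2.imread("pics/top9.png")[143:193,238:388][:, :150],(600,200),interpolation=cv2.INTER_CUBIC)
T=cv2.resize(cv2.imread("pics/top9.png")[145:220,238:338],None,fx=2.6,fy=2.6,interpolation=cv2.INTER_CUBIC)
T=cv2.copyMakeBorder(T,0,0,0,600-T.shape[1],0)
cv2.imwrite("pics/last.png",np.vstack([S,T]))
s=sense();print(s['tcp_pos'],s['force'],s['time_s'])
```

```text
scene [[153, 114, 126, 129, 10842], [153, 149, 155, 140, 9974]] shift [3.47710277 5.21197963] 28mm= [4.71144679 6.91644707] travel 20.961754198946764
top [[0, 170, 440, 209, 32369], [184, 181, 114, 177, 12619]] shift [1.969064   0.73026487] 28mm= [ 1.33220309 -9.86328014] travel -1.2944720953814681
[475.71674708 250.88964808 223.6204753 ] [-0.71305408 -0.31560809 -0.48980858] 21.475
```

View pics/last.png

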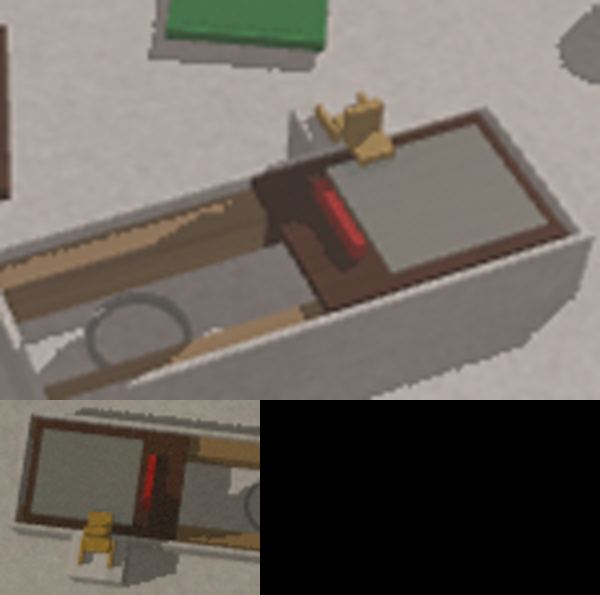

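Run:
```python
from ov import *
for f in("top0","top9"):
  g=cv2.imread(f"pics/{f}.png").astype(int)[182:220,272:280];d=(g[...,2]-g[...,0])
  print(f);print("\n".join(f"{182+i} {r.tolist()}" for i,r in enumerate(d)))
R0=R
for v in(188,188.5,189):
  p=w("top",275.7,v,67)[:2];print("tip org",v,R.T@(p-c))
for z,x in((67,-37),(89,-58.5),(67,-65),(89,-86.5)): print("pred",x,z,px("top",[o(x,86,z)]))
```

```text
top0
182 [20, 26, 19, 13, 11, 17, 18, 14]
183 [29, 22, 13, 12, 17, 16, 18, 17]
184 [23, 19, 15, 15, 16, 20, 19, 19]
185 [11, 13, 14, 11, 14, 17, 20, 17]
186 [10, 11, 13, 11, 10, 14, 15, 12]
187 [12, 12, 11, 12, 9, 11, 10, 11]
188 [26, 17, 15, 11, 11, 11, 12, 11]
189 [48, 45, 44, 41, 40, 33, 35, 33]
190 [50, 52, 51, 54, 50, 49, 49, 49]
191 [51, 49, 51, 52, 54, 52, 51, 51]
192 [52, 50, 53, 48, 52, 52, 52, 53]
193 [53, 53, 50, 51, 53, 54, 51, 51]
194 [36, 36, 41, 50, 52, 43, 51, 54]
195 [24, 22, 29, 34, 35, 32, 35, 35]
196 [69, 71, 57, 52, 47, 33, 23, 25]
197 [84, 82, 79, 74, 72, 73, 70, 65]
198 [86, 82, 79, 84, 84, 83, 82, 78]
199 [84, 84, 81, 86, 82, 83, 85, 90]
200 [84, 84, 85, 82, 83, 86, 86, 85]
201 [84, 81, 79, 58, 57, 56, 59, 60]
202 [75, 66, 57, 47, 40, 46, 50, 44]
203 [76, 76, 77, 74, 76, 79, 47, 42]
204 [86, 82, 83, 83, 87, 76, 41, 38]
205 [59, 66, 66, 76, 79, 69, 36, 36]
206 [73, 66, 67, 66, 65, 65, 51, 51]
207 [85, 81, 80, 80, 77, 80, 81, 56]
208 [83, 83, 80, 82, 80, 85, 77, 74]
209 [85, 86, 88, 85, 84, 84, 62, 42]
210 [81, 86, 81, 86, 80, 83, 48, 13]
211 [69, 80, 79, 92, 88
[... 1312 characters left out ...]
209 [18, 21, 20, 20, 20, 21, 25, 43]
210 [19, 22, 21, 19, 18, 19, 20, 24]
211 [19, 19, 19, 21, 18, 21, 19, 19]
212 [20, 20, 20, 20, 20, 20, 19, 19]
213 [19, 22, 19, 20, 20, 20, 19, 18]
214 [16, 15, 15, 16, 15, 16, 17, 17]
215 [16, 17, 14, 15, 15, 15, 14, 16]
216 [20, 18, 19, 19, 20, 17, 18, 16]
217 [17, 20, 19, 19, 19, 21, 20, 19]
218 [18, 20, 19, 18, 19, 20, 19, 21]
219 [19, 19, 21, 20, 21, 18, 18, 20]
tip org 188 [-40.37011099  91.06740414]
tip org 188.5 [-41.78930171  90.87745489]
tip org 189 [-43.20797005  90.68757556]
pred -37 67 [[277.63682959 187.03249037]]
pred -58.5 89 [[275.63806378 193.15541861]]
pred -65 67 [[276.32370761 196.7747916 ]]
pred -86.5 89 [[274.28734907 203.14529588]]
```

Both plate edges and the tab moved about 8.7 px, which is about 25 mm of travel. The plate tip lies about 19.5 mm over the board's edge, the value given for fully across, and the hard stop was felt. The board is level and the arm is clear, so I'm handing in.

```bash
python3 -c "
from rig import *
print(job_done()); print(sense()['time_s'])"
```

```text
the job is handed in; nothing more can be done
None
the job is handed in; nothing more can be done
```

I pushed the smaller dark board by its red lip until it dropped into its notches, then pushed the brass bolt across over its edge. I handed the job in after about 21.5 s of robot time, with the arm clear of everything.

**Checks that agreed:**
- **Board height:** a light touch on the rear of the panel found it at 57.2 mm, level with the 57 mm rim. Comparing the two cameras put the panel and lip at dropped height too.
- **Board stop:** pushing the lip forward met a quick force rise to about 6 N at the notch wall.
- **Bolt stop:** the bolt stopped rigidly at the same place twice, the second time at 21 N. Its tip lies about 19.5 mm over the board's edge, as it should when fully across.
- **Other things:** I saw nothing around the organiser disturbed in the last pictures, though these were crops and did not show everything.

**Checks that disagreed:**
- **Bolt travel:** the top camera gave about 25 mm, a scene template match 23.6 mm, and a rough scene centroid 21 mm. The centroid is biased low because it includes the fixed brass guides. All fall short of the nominal 28 mm, and I did not establish why; the pass mark is 22 mm.
- **Board position:** the pictures put it a few mm past the nominal seat, near y = 91 instead of 85. I put this down to about 3 mm of error in my organiser position.
- **Contacts:** while lowering behind the lip I felt an unexplained 18 N upward force at 64 mm height. A later approach overshot and pressed on the lip's top with about 31 N upward. The board was still level at the rear when I probed it afterwards.

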